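Set the laksa counter for the lunch service

TASK

Set the laksa counter for lunch. First put the blue tin into the upper half of the sloped steel lane and let it slide down to the red stop, then put the yellow tin into the upper half so that it slides down and stays close up behind the blue one. Stand the green tub on the wooden board midway between the two white bowls and set the small white-lidded jar upright on the middle of the tub; leave the bowls and the red tin where they stand.

Things in the scene. Friction and masses are not known exactly. Their poses are not given: they have to be found in the camera images.
- blue_tin_mid (a point): blue food tin standing upright, 54 mm diameter, 60 mm tall, steel rims, coloured top, narrow white band, about 0.17 kg; goes into the lane first. The point is its centre, 30 mm above its foot; z is its axis
- yellow_tin_mid (a point): yellow food tin standing upright, 54 mm diameter, 60 mm tall, steel rims, coloured top, narrow white band, about 0.17 kg; goes into the lane second. The point is its centre, 30 mm above its foot; z is its axis
- red_tin_mid (a point): red food tin standing upright, 54 mm diameter, 60 mm tall, steel rims, coloured top, narrow white band, about 0.17 kg; a bystander that is not to be moved. The point is its centre, 30 mm above its foot; z is its axis
- tub_mid (a point): round green plastic tub with a flat darker green lid, 64 mm diameter (66 at the lid), 50 mm tall, about 0.16 kg, standing upright; the point is its centre, 25 mm above its foot; z is its axis
- jar_mid (a point): small round amber jar with an orange label and a flat white lid, 46 mm diameter (47 at lid and label), 55 mm tall, about 0.14 kg, standing upright; the point is its centre, 27.5 mm above its foot; z is its axis
- board: wooden serving board lying on the counter, fixed, 150 (x) by 410 (y) by 12 mm thick, a bowl at each end; origin at the middle of its underside, y along its length. The place for the tub is its middle, where the clear gap between the bowl rims is 160 mm
- bowl_a: empty white ceramic bowl, rim 120 mm across, 55 mm tall, loose, standing on the wooden board at the board's +y end, 140 mm from the board's middle; origin under its foot. Not to be moved
- bowl_b: empty white ceramic bowl, rim 120 mm across, 55 mm tall, loose, standing on the wooden board at the board's -y end, 140 mm from the board's middle; origin under its foot. Not to be moved
- lane: fixed steel tin lane, origin on the counter under its middle, x across, y along. Slick deck (friction about 0.2) rises 22 deg to +y: z 14 mm at y -115 (face of red stop, 38 mm high), 81 at y 50, 104 at y 107. 66 mm clear between side walls 12 mm above the deck. Upper half: y > 0. A tin set upright there slides down when let go; centres end at y -101, z 52 (first) and y -51, z 72 (second)
Not all that is in view belongs to the job. Of the things that look like the part that bears blue_tin_mid, the larger one is meant. Of the things that look like the part that bears tub_mid, the smaller one is meant.

How it is judged:
On the way, in this order (a step that is already met when the one before it is completed fails the run):
1. the blue tin is set into the upper half of the lane (y of blue_tin_mid in the frame of lane between 0 and 0.11 m and x of blue_tin_mid in the frame of lane between -0.02 and 0.02 m and z of blue_tin_mid in the frame of lane between 0.06 and 0.155 m).
2. the blue tin has slid down and rests against the stop (x of blue_tin_mid in the frame of lane between -0.012 and 0.012 m and y of blue_tin_mid in the frame of lane between -0.1112 and -0.0912 m and z of blue_tin_mid in the frame of lane between 0.0419 and 0.0619 m and angle between blue_tin_mid's own z axis and vertical below 0.55 rad and linear speed of blue_tin below 0.02 m/s), for 0.2 s.
3. the yellow tin is set into the upper half of the lane (y of yellow_tin_mid in the frame of lane between 0 and 0.11 m and x of yellow_tin_mid in the frame of lane between -0.02 and 0.02 m and z of yellow_tin_mid in the frame of lane between 0.06 and 0.155 m).
4. the yellow tin has slid down and rests behind the blue one (all of step 2 and x of yellow_tin_mid in the frame of lane between -0.012 and 0.012 m and y of yellow_tin_mid in the frame of lane between -0.0631 and -0.0391 m and z of yellow_tin_mid in the frame of lane between 0.0622 and 0.0822 m and angle between yellow_tin_mid's own z axis and vertical below 0.55 rad and linear speed of yellow_tin below 0.02 m/s), for 0.2 s.
At the end, for the whole second after the job is handed in: Blue tin at the lane's stop (10 mm along, 12 across), yellow close behind it (12 mm); tub upright on the board within 15 mm of its middle along and across; jar upright on the tub within 12 mm of its axis; tins lean under 0.55 rad, tub and jar under 0.1; all at rest (under 20 mm/s) (all of step 4 and x of tub_mid in the frame of board between -0.015 and 0.015 m and y of tub_mid in the frame of board between -0.015 and 0.015 m and z of tub_mid in the frame of board between 0.031 and 0.043 m and angle between each of tub_mid, jar_mid's own z axis and vertical below 0.1 rad and linear speed of each of tub, jar below 0.02 m/s and horizontal distance between jar_mid and tub_mid below 0.012 m and z of jar_mid in the frame of tub_mid between 0.0465 and 0.0585 m); the robot touches nothing.
It fails at once if a bowl is shifted by more than 20 mm (distance of any of bowl_a, bowl_b from where it was at the start of the episode above 0.02 m).
It fails at once if the red tin is shifted by more than 25 mm (distance of red_tin_mid from where it was at the start of the episode above 0.025 m).
It also fails if it takes over 96 s, if anything falls off the work surface, if the arm or the gripper's body presses on something with over 40 N, if the wrist force passes 120 N, or if a joint passes its speed limit or range.

ROBOT

A 7-joint arm with a two-finger parallel gripper is mounted at the origin on the work surface. World frame = base frame: x ahead of the robot, y to its left, z up, the work surface at z = 0. Lengths are in m, angles in rad, forces in N, time in s.
With the tool pointing down it reaches from about 0.35 to 0.9 m from the base axis. Payload 8.1 kg.
Tool frame: the origin (TCP) lies midway between the tips of the shut fingers; the grasp point (between the pads) lies arm.tcp_to_grasp behind it (arm.tcp_to_grasp is the distance from the TCP to the grasp point, in m); z points along the fingers, y is the line along which they close (so a half turn about z gives the same grasp; the last joint's range is limited). The gripper opens to 92 mm and grips with 3 to 60 N. Pads are 19 mm wide; open, the fingers measure 130 mm over their backs; the gripper's body (75 mm by 190 mm) begins 47 mm behind the grasp point.
Start: joints at [-1.41, 0.434, 0.025, 1.573, -0.012, 1.134, -0.075], TCP at [0.163, 0.603, 0.227] pointing down, gripper open.
Joint ranges: [-2.62, 2.62], [-0.44, 2.09], [-1.27, 1.32], [0.08, 2.57], [-1.32, 4.46], [0.12, 2], [-2.74, 2.74]. Speed limits (rad/s): [2.22, 2.22, 3.01, 3.01, 3.14, 3.14, 3.14].

INTERFACE

Orientations are given as a rotation vector (axis times angle).
In Python, from cell import observe, get_image, arm gives the robot as it stands. The module is installed in compiled form; this text tells all that it offers.
- The arm moves only by the tool drive_tool, never from a script. Its argument "steps" is a list of rows, each a list of 5 numbers: the closure, from 0 (fully open) to 1 (shut), then the shift along the world's x, y, z in mm, then the turn about the world's z in rad. In form: [[hand, x, y, z, roll], ...]. A call has 1 to 20 rows; each row shifts and turns the commanded pose from where the row before left it; what a row does not reach is not made up. A row lasts 1/12 s, in which the tool goes at most 41.7 mm and 7.16 degrees, less where a joint would pass 70% of its speed; a pose out of reach is approached as far as the arm can. A call with a gripper value outside its range is refused whole. The fingers move at their own pace and stop on an object; "grip_force" is the grip in N (left out, the last holds). Time passes only in rows, so rows that do not move let the fingers close. It gives the time, the measured TCP pose, the force, the opening and the grip force at its end, in the units of the state.
- observe(): the state, without advancing time (a new reading comes with each control period).
- get_image(name): name is "scene" or "top" or "wrist"; returns a dict with "image" (400x640x3 uint8, red, green, blue), "vfov" (degrees; the focal length in pixels is half the picture's height over the tangent of half this angle, whatever the lens; pixels are square), "cx", "cy" (the principal point, pixels), "xyz" and "attitude" of the camera in the world. Camera axes: x right, y down, z forward; pixel columns grow to the right and rows downward; lengths in m; the calibration is good to about 2 mm. A picture is of the moment at which its call begins. There is no depth.
- arm.sign_off(): hands the job in; it is judged then, once.
The state is a dict: "clock": time; "joints": joint angles; "dq": joint speeds; "joint_efforts": joint torques, N m; "position": TCP position; "ee_rot": TCP orientation; "force": force on the tool from outside, world axes, zero at the start; "ft_torque": the same for the moment, N m; "width": opening from 0.0 (shut) to 1.0 (fully open); "gripper_force": force on a finger pad.
Only numpy, scipy, OpenCV 4.12 (cv2) and the standard library are available. Lean on these libraries where they do the work, as an engineer would, in place of code of your own. Each camera call takes 0.05 s, during which the arm holds its last target. There are 200 camera calls.

## Working session

There is one attempt and no reset: what is moved stays moved. The work goes in short steps, Python scripts to look and compute and a tool call to move; the robot and the scene stay as the last step left them, time stands still between calls to the robot, and variables do not carry over. Pictures are saved under pics/ and viewed, at most 14 in all, crops included, and the job is handed in when it is done.

Besides the shell and the picture viewer there is one more tool, called by a JSON object that holds its "fn" and its "kwargs", one argument or row to a line. drive_tool: Moves the arm, as the interface text tells. Its arguments: {"type":"object","properties":{"steps":{"type":"array"},"grip_force":{"type":"number"}},"required":["steps"]}

```bash
mkdir -p pics; cat > h.py <<'E'
import numpy as np, cv2, json
from cell import observe, get_image, arm
def snap(n,f):
    d=get_image(n); cv2.imwrite('pics/'+f+'.png',d['image'][:,:,::-1])
    c={k:(np.array(d[k]).tolist()) for k in d if k!='image'}
    json.dump(c,open('pics/'+f+'.json','w')); return c
def ray(f,u,v):
    c=json.load(open('pics/'+f+'.json')); F=200/np.tan(np.radians(c['vfov'])/2)
    A=np.array(c['attitude'])
    if A.shape!=(3,3): A=cv2.Rodrigues(A)[0]
    d=A@np.array([(u-c['cx'])/F,(v-c['cy'])/F,1.]); return np.array(c['xyz']),d/np.linalg.norm(d)
def atz(f,u,v,z):
    o,d=ray(f,u,v); return o+d*(z-o[2])/d[2]
def tri(a,b):
    (o,d),(p,e)=ray(*a),ray(*b)
    t=np.linalg.lstsq(np.c_[d,-e],p-o,rcond=None)[0]; P=o+t[0]*d;Q=p+t[1]*e
    return (P+Q)/2,np.linalg.norm(P-Q)
E
python3 - <<'E'
from h import *
for n in('scene','top','wrist'): print(snap(n,n+'0'))
print(observe()); print(arm.tcp_to_grasp)
E
```

```text
{'vfov': 47.488283728684735, 'cx': 318.2935739345248, 'cy': 202.55244538456375, 'xyz': [0.9919430602006801, -0.55855194383905, 0.9223140646379223], 'attitude': [-2.2874442770727885, -0.929524499109258, 0.33136365979064936]}
{'vfov': 49.28670827844923, 'cx': 314.61668078329006, 'cy': 199.02247552552714, 'xyz': [0.30460151680214875, -0.0022107611465800913, 1.0676755157606568], 'attitude': [-2.1127142768313556, 2.1638877894776414, -0.19092405508466412]}
{'vfov': 61.59454945207802, 'cx': 321.66914740693653, 'cy': 201.34405090334639, 'xyz': [0.09393646213877521, 0.6218501124591493, 0.3841675764437025], 'attitude': [2.3133999425820373, 1.7744328000529725, 0.24251196717454734]}
{'clock': 0.15, 'joints': array([-1.40962589,  0.43505774,  0.02498552,  1.57388464, -0.01158516,
        1.13399288, -0.07514229]), 'dq': array([-0.0010492 , -0.00288326,  0.00122255, -0.00449901, -0.00061017,
       -0.00042614,  0.00051725]), 'joint_efforts': array([ 1.63911511e-03, -6.68257785e+01,  9.86035131e-01, -3.14693499e+01,
       -6.05159998e-02,  3.94571316e-02,  1.04780249e-04]), 'position': array([0.16290754, 0.60299591, 0.22612995]), 'ee_rot': array([-4.13304534e-01, -3.11425624e+00,  1.88111598e-03]), 'force': array([-0.20821468, -0.81504955, -0.28486047]), 'ft_torque': array([-0.01500698,  0.00226164, -0.05555471]), 'gripper_force': 0.0, 'width': 1.0010786467189632}
0.0188
```

View pics/scene0.png

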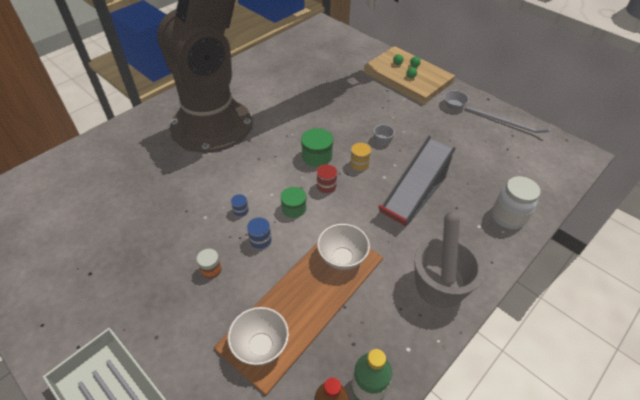

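View pics/top0.png

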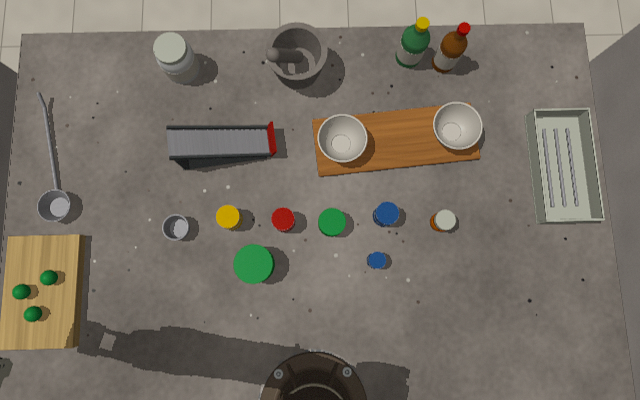

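The scene shows everything. In top0, yellow is at (228,217), red (283,219), tub (332,222), big blue (387,213), jar (444,220), lane about (168–275,142) and board about (397,140). I'll enlarge both views to read the points more closely.

```bash
python3 - <<'E'
import cv2
a=cv2.imread('pics/top0.png')[90:290,155:490]; b=cv2.imread('pics/scene0.png')[110:400,180:480]
cv2.imwrite('pics/topc.png',cv2.resize(a,None,fx=2.35,fy=2.35,interpolation=cv2.INTER_CUBIC))
cv2.imwrite('pics/scenec.png',cv2.resize(b,None,fx=2,fy=2,interpolation=cv2.INTER_CUBIC))
E
```

```text
(no output)
```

View pics/topc.png

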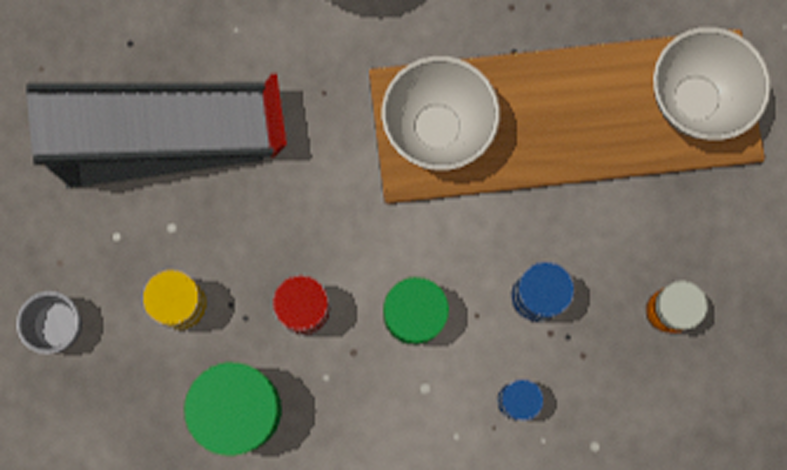

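View pics/scenec.png

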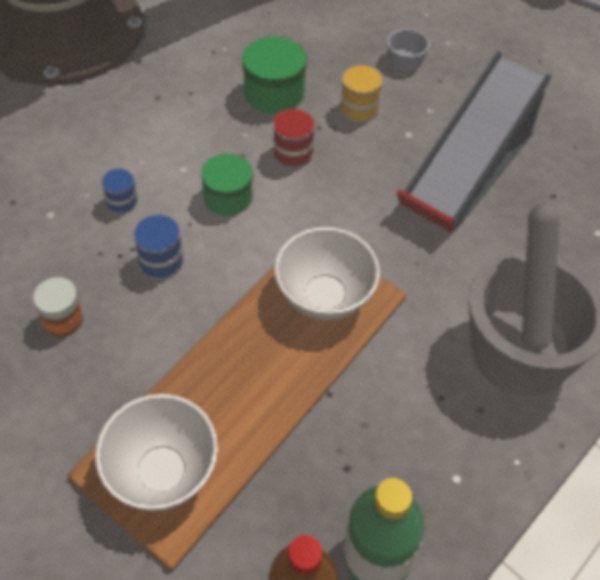

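topc: tin, tub and jar lid centres are yellow (171,298), red (300,303), tub (416,310), blue (545,291) and jar (683,305). Bowls are at (441,113) and (711,83). The matching scenec points are (362,80), (294,124), (227,173), (158,233), (56,297), (327,271) and (158,450).

```bash
python3 - <<'E'
from h import *
np.set_printoptions(precision=4,suppress=True)
T=lambda x,y:('top0',155+(x+.5)/2.35-.5,90+(y+.5)/2.35-.5)
S=lambda x,y:('scene0',180+x/2-.25,110+y/2-.25)
P=dict(yel=((171,298),(362,80)),red=((300,303),(294,124)),tub=((416,310),(227,173)),blue=((545,291),(158,233)),jar=((683,305),(56,297)),
bowla=((441,113),(327,271)),bowlb=((711,83),(158,450)),lane_px_py=((28,86),(548,78)),lane_mx_py=((35,160),(500,57)),stop_px=((276,75),(452,223)),stop_mx=((285,150),(400,193)),
board_pp=((372,70),(405,295)))
for k,(t,s) in P.items(): print(k,*tri(T(*t),S(*s)))
for n,q in (('yel',.06),('red',.06),('tub',.05),('blue',.06),('jar',.055),('bowla',.067),('bowlb',.067)): print(n,atz(*T(*P[n][0]),q),atz(*S(*P[n][1]),q))
print('board',[atz(*T(*p),.012) for p in((372,70),(387,202),(764,162))],[atz(*S(*p),.012) for p in((405,295),(70,480),(172,568))])
o=observe(); print(cv2.Rodrigues(o['ee_rot'])[0])
E
```

```text
yel [0.4389 0.1892 0.0574] 0.0002546026733337767
red [0.4307 0.0613 0.0586] 0.00044256600609909636
tub [ 0.4224 -0.0539  0.048 ] 0.00013968584163763246
blue [ 0.4375 -0.1823  0.0568] 0.0004161816100685674
jar [ 0.4207 -0.3208  0.0519] 0.00010238901940721033
bowla [ 0.6215 -0.0852  0.0631] 0.000955481599101537
bowlb [ 0.6468 -0.3629  0.0651] 0.0008755845272676781
lane_px_py [0.6428 0.3196 0.1083] 0.002408590578160244
lane_mx_py [0.5709 0.3135 0.1029] 0.0005460507419953342
stop_px [0.6739 0.0851 0.0427] 0.001406051579086521
stop_mx [0.5952 0.0784 0.0391] 0.005734333840539413
board_pp [ 0.6884 -0.0166  0.0097] 0.0007360098206398076
yel [0.4387 0.1888 0.06  ] [0.4406 0.1868 0.06  ]
red [0.4307 0.0614 0.06  ] [0.4315 0.0601 0.06  ]
tub [ 0.4222 -0.0537  0.05  ] [ 0.4236 -0.0551  0.05  ]
blue [ 0.4369 -0.1819  0.06  ] [ 0.4397 -0.1836  0.06  ]
jar [ 0.4203 -0.3199  0.055 ] [ 0.4227 -0.3216  0.055 ]
bowla [ 0.6206 -0.0845  0.067 ] [ 0.623  -0.0877  0.067 ]
bowlb [ 0.6464 -0.3619  0.067 ] [ 0.6473 -0.3637  0.067 ]
board [array([ 0.6878, -0.0163,  0.012 ]), array([ 0.5418, -0.0286,  0.012 ]), array([ 0.5762, -0.4313,  0.012 ])] [array([ 0.6889, -0.0182,  0.012 ]), array([ 0.5849, -0.4356,  0.012 ]), array([ 0.7254, -0.4207,  0.012 ])]
[[-0.9654  0.2608 -0.0002]
 [ 0.2608  0.9654 -0.0012]
 [-0.0001 -0.0012 -1.    ]]
```

{"fn": "drive_tool", "kwargs": {
  "steps": [
    [0,25,-27,6,-0.068],
    [0,25,-27,6,-0.068],
    [0,25,-27,6,-0.068],
    [0,25,-27,6,-0.068],
    [0,25,-27,6,-0.068],
    [0,25,-27,6,-0.068],
    [0,25,-27,6,-0.068],
    [0,25,-27,6,-0.068],
    [0,25,-27,6,-0.068],
    [0,25,-27,6,-0.068],
    [0,25,-27,6,-0.068],
    [0,25,-27,6,-0.068],
    [0,25,-27,6,-0.068],
    [0,25,-27,6,-0.068],
    [0,25,-27,6,-0.068],
    [0,25,-27,6,-0.068],
    [0,25,-27,6,-0.068],
    [0,25,-27,6,-0.068],
    [0,0,0,0,0],
    [0,0,0,0,0]
  ],
  "grip_force": 15
}}

```text
clock: 1.82
position: [0.6141, 0.1146, 0.3345]
ee_rot: [2.132, 2.306, -0.001]
force: [0.0, 0.7, -0.3]
width: 1.002
gripper_force: 0.0
```

```bash
python3 - <<'E'
from h import *
np.set_printoptions(precision=4,suppress=True)
print(snap('wrist','w1')); o=observe(); print(o['clock'],o['position'],o['joints'],cv2.Rodrigues(o['ee_rot'])[0])
T=lambda x,y:('top0',155+(x+.5)/2.35-.5,90+(y+.5)/2.35-.5)
S=lambda x,y:('scene0',180+x/2-.25,110+y/2-.25)
for k,(t,s) in dict(bigtub=((231,408),(274,57)),cup=((48,322),(407,45)),smallblue=((521,399),(119,182))).items(): print(k,*tri(T(*t),S(*s)))
E
```

```text
{'vfov': 61.59454945207802, 'cx': 321.66914740693653, 'cy': 201.34405090334639, 'xyz': [0.6091382729026271, 0.18675892117986032, 0.49253649862298177], 'attitude': [2.867055846443325, 0.1144562571696369, 0.016621489241510565]}
1.8667 [0.6131 0.1168 0.3342] [-0.6265  0.3922  0.5292  1.4341 -0.198   1.3693 -0.009 ] [[-0.0816  0.9967 -0.0008]
 [ 0.9967  0.0816 -0.0003]
 [-0.0003 -0.0008 -1.    ]]
bigtub [0.329  0.1281 0.0697] 0.0007331745775535186
cup [0.4203 0.3178 0.0299] 0.002315969760244216
smallblue [ 0.3314 -0.1562  0.0415] 0.001158080617536066
```

View pics/w1.png

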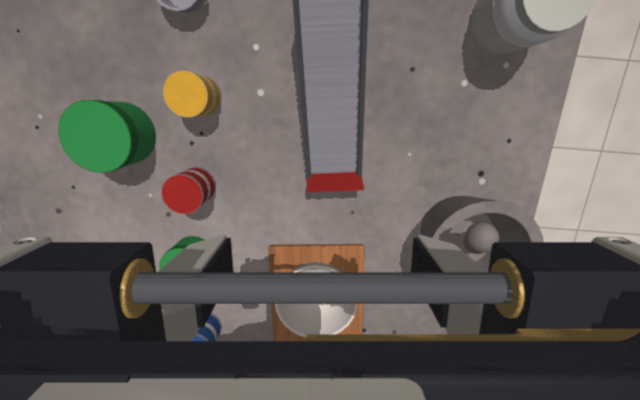

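w1 shows the lane from above, with the stop at about (307–363, 174–190) and yellow at (186,94). I'll crop the lane.

```bash
python3 - <<'E'
import cv2
a=cv2.imread('pics/w1.png')[0:200,260:400]
cv2.imwrite('pics/w1c.png',cv2.resize(a,None,fx=3,fy=3,interpolation=cv2.INTER_CUBIC))
E
```

```text
(no output)
```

View pics/w1c.png

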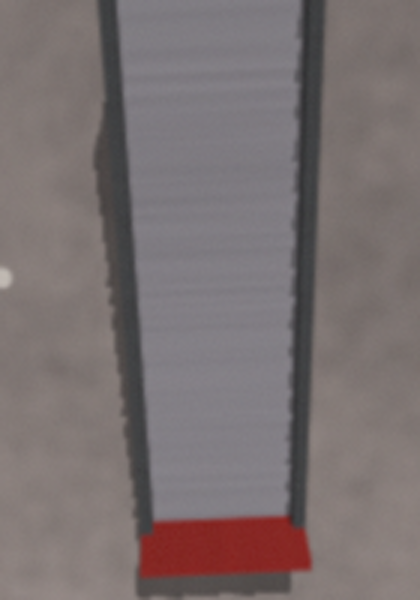

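```bash
cat >> h.py <<'E'
def lane_pt(q,f,u,v):
    o,d=ray(f,u,v); x0,y0,a=q; c,s=np.cos(a),np.sin(a); R=np.array([[c,s,0],[-s,c,0],[0,0,1]])
    o=R@(o-[x0,y0,0]); d=R@d; t=np.tan(np.radians(22))
    k=(.014+(o[1]+.115)*t-o[2])/(d[2]-t*d[1]); return o+k*d
E
python3 - <<'E'
from h import *
from scipy.optimize import least_squares
np.set_printoptions(precision=4,suppress=True)
W=lambda x,y:('w1',260+(x+.5)/3-.5,(y+.5)/3-.5)
L=[(153,521),(136,260),(118,0)];Rr=[(290,517),(297,260),(304,0)]
def res(q):
    l=[lane_pt(q,*W(*p)) for p in L]; r=[lane_pt(q,*W(*p)) for p in Rr]
    return [p[0]+.033 for p in l]+[p[0]-.033 for p in r]+[l[0][1]+.115,r[0][1]+.115]
s=least_squares(res,[.62,.2,.1],x_scale=.01); print(s.x,np.array(s.fun)*1e3)
q=s.x
# check against top/scene triangulated points
for P in([.6428,.3196],[.5709,.3135],[.6739,.0851],[.5952,.0784]):
    c,sn=np.cos(q[2]),np.sin(q[2]); d=np.array(P)-q[:2]; print(c*d[0]+sn*d[1],-sn*d[0]+c*d[1])
for y in(.03,.04): print(y,q[0]-np.sin(q[2])*y,q[1]+np.cos(q[2])*y)
print('yel',atz('w1',186,94,.06),'red',atz('w1',183,193,.06))
# stop top edge height
print(tri(W(140,577),('scene0',380-.25,110+193/2-.25)),tri(W(311,569),('scene0',406-.25,110+223/2-.25)))
E
```

```text
[0.6198 0.212  0.1207] [ 0.0133  0.3593  0.2369  0.0783 -0.2196 -0.4682  0.3896 -0.4229]
0.035764733435921445 0.10408063590488136
-0.03634657927269179 0.10668420642257552
0.03839670529504989 -0.13245801363073417
-0.04053737300581893 -0.12963112792516923
0.03 0.6162173767036746 0.24175129472817308
0.04 0.6150130413747316 0.25167850865834807
yel [0.442  0.1895 0.06  ] red [0.4345 0.0631 0.06  ]
(array([0.5988, 0.0749, 0.0469]), np.float64(0.0030628012736600516)) (array([0.6751, 0.0838, 0.0453]), np.float64(0.00023765705295228045))
```

{"fn": "drive_tool", "kwargs": {
  "steps": [
    [0,-17.5,-30,-15,0],
    [0,-17.5,-30,-15,0],
    [0,-17.5,-30,-15,0],
    [0,-17.5,-30,-15,0],
    [0,-17.5,-30,-15,0],
    [0,-17.5,-30,-15,0],
    [0,-17.5,-30,-15,0],
    [0,-17.5,-30,-15,0],
    [0,-17.5,-30,-15,0],
    [0,-17.5,-30,-15,0],
    [0,0,0,-15,0],
    [0,0,0,-30,0],
    [0,0,0,-30,0],
    [0,0,0,-30,0],
    [0,0,0,-30,0],
    [0,0,0,-20,0],
    [0,0,0,-10,0],
    [0,0,0,0,0],
    [1,0,0,0,0],
    [1,0,0,0,0]
  ],
  "grip_force": 20
}}

```text
clock: 3.53
position: [0.4389, -0.1825, 0.0209]
ee_rot: [2.126, 2.311, 0.002]
force: [-0.0, -0.6, -1.3]
width: 0.904
gripper_force: 0.0
```

{"fn": "drive_tool", "kwargs": {
  "steps": [
    [1,0,0,0,0],
    [1,0,0,0,0],
    [1,0,0,0,0],
    [1,0,0,0,0]
  ]
}}

```text
clock: 3.87
position: [0.4383, -0.1826, 0.0202]
ee_rot: [2.127, 2.311, 0.001]
force: [-0.2, -0.5, 0.1]
width: 0.609
gripper_force: 0.0
```

{"fn": "drive_tool", "kwargs": {
  "steps": [
    [1,0,0,0,0],
    [1,0,0,0,0],
    [1,0,0,0,0],
    [1,0,0,20,0],
    [1,0,0,30,0],
    [1,0,0,30,0],
    [1,0,0,30,0],
    [1,0,0,0,0]
  ]
}}

```text
clock: 4.53
position: [0.4403, -0.1839, 0.1341]
ee_rot: [2.124, 2.307, 0.005]
force: [0.9, -0.8, -1.2]
width: 0.586
gripper_force: 20.0
```

```bash
python3 - <<'E'
from h import *
o=observe(); print(o['clock'],o['position'],o['force'],o['width'],o['gripper_force'],o['ee_rot'])
snap('scene','s2')
a=cv2.imread('pics/s2.png')[110:330,180:480]
cv2.imwrite('pics/s2c.png',cv2.resize(a,None,fx=2,fy=2))
E
```

```text
4.5333 [ 0.44032471 -0.18391988  0.13410516] [ 0.91994139 -0.81497569 -1.15701653] 0.5864488786319763 19.999786913394928 [2.12430686 2.30663086 0.00544772]
```

View pics/s2c.png

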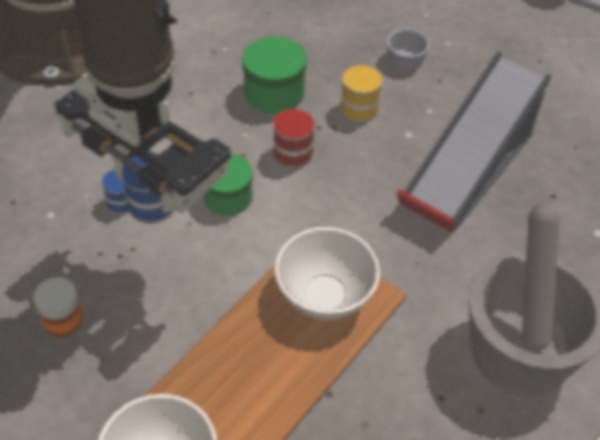

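{"fn": "drive_tool", "kwargs": {
  "steps": [
    [1,13.5,33,20,0.01],
    [1,13.5,33,20,0.01],
    [1,13.5,33,20,0.01],
    [1,13.5,33,20,0.01],
    [1,13.5,33,0,0],
    [1,13.5,33,0,0],
    [1,13.5,33,0,0],
    [1,13.5,33,0,0],
    [1,13.5,33,0,0],
    [1,13.5,33,0,0],
    [1,13.5,33,0,0],
    [1,14,33,0,0],
    [1,14,33,0,0],
    [1,0,0,-25,0],
    [1,0,0,-25,0],
    [1,0,0,-10,0],
    [1,0,0,0,0],
    [1,0,0,0,0]
  ]
}}

```text
clock: 6.08
position: [0.6141, 0.2456, 0.149]
ee_rot: [-2.082, -2.352, 0.003]
force: [0.7, 0.1, -0.2]
width: 0.587
gripper_force: 20.0
```

```bash
python3 - <<'E'
from h import *
o=observe(); print(o['clock'],o['position'],o['force'],o['width'],cv2.Rodrigues(o['ee_rot'])[0][:,1])
snap('wrist','w3');snap('scene','s3')
a=cv2.imread('pics/s3.png')[90:240,320:500];b=cv2.imread('pics/w3.png')
a=cv2.resize(a,None,fx=2.6,fy=2.6)[:400]
b=cv2.resize(b,None,fx=.5,fy=.5); h=max(a.shape[0],b.shape[0])
c=np.zeros((h,a.shape[1]+b.shape[1],3),'u1'); c[:a.shape[0],:a.shape[1]]=a; c[:b.shape[0],a.shape[1]:]=b
cv2.imwrite('pics/s3c.png',c)
E
```

```text
6.0833 [0.61409937 0.24558251 0.14903934] [ 0.66992281  0.06344944 -0.18642522] 0.5865664229821879 [ 0.99257111  0.12165199 -0.00184057]
```

View pics/s3c.png

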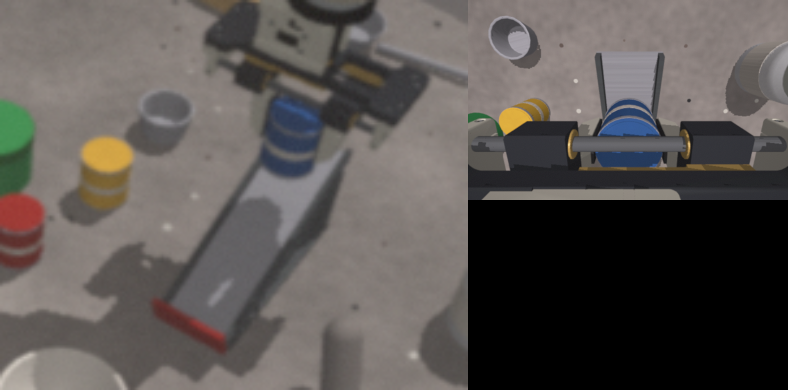

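{"fn": "drive_tool", "kwargs": {
  "steps": [
    [1,1.5,0,-15,0],
    [1,0,0,-15,0],
    [1,0,0,-8,0],
    [1,0,0,-3,0],
    [1,0,0,0,0],
    [1,0,0,0,0]
  ]
}}

```text
clock: 6.68
position: [0.6165, 0.2464, 0.1097]
ee_rot: [2.081, 2.353, 0.002]
force: [-0.1, -0.1, -1.0]
width: 0.586
gripper_force: 20.0
```

{"fn": "drive_tool", "kwargs": {
  "steps": [
    [1,0,0,-3,0],
    [1,0,0,0,0],
    [1,0,0,0,0],
    [0,0,0,0,0],
    [0,0,0,0,0],
    [0,0,0,0,0],
    [0,0,0,0,0],
    [0,0,0,0,0],
    [0,0,0,0,0],
    [0,0,0,0,0],
    [0,0,0,0,0],
    [0,0,0,30,0],
    [0,0,0,30,0],
    [0,0,0,30,0],
    [0,0,0,0,0]
  ]
}}

```text
clock: 7.93
position: [0.6191, 0.2469, 0.2021]
ee_rot: [2.079, 2.35, 0.013]
force: [1.3, 0.3, 0.3]
width: 1.003
gripper_force: 0.0
```

```bash
python3 - <<'E'
from h import *
o=observe(); print(o['clock'],o['position'],o['force'],o['width'])
snap('scene','s4')
a=cv2.imread('pics/s4.png')[90:290,300:500]
cv2.imwrite('pics/s4c.png',cv2.resize(a,None,fx=3,fy=3))
E
```

```text
7.9333 [0.6191353  0.24692193 0.20211704] [1.27776269 0.26221744 0.27182795] 1.0025433777552843
```

View pics/s4c.png

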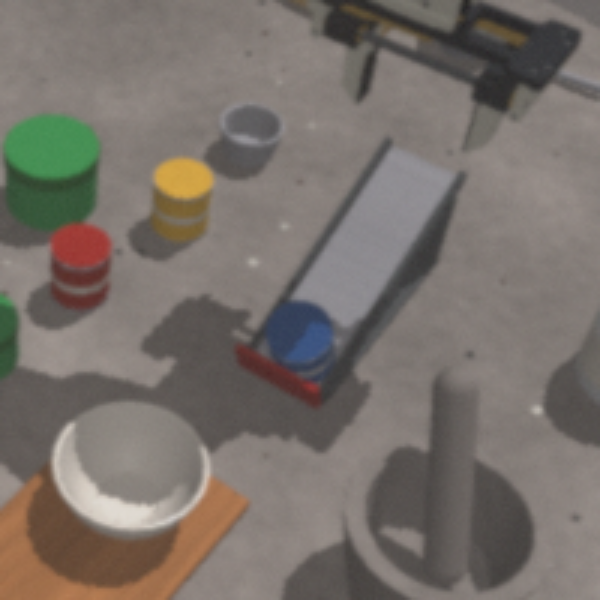

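{"fn": "drive_tool", "kwargs": {
  "steps": [
    [0,-29.5,-9.5,0,0],
    [0,-29.5,-9.5,0,0],
    [0,-29.5,-9.5,0,0],
    [0,-29.5,-9.5,0,0],
    [0,-29.5,-9.5,-10,0],
    [0,-28.5,-9.5,-20,0],
    [0,0,0,-30,0],
    [0,0,0,-30,0],
    [0,0,0,-30,0],
    [0,0,0,-30,0],
    [0,0,0,-16,0],
    [0,0,0,-10,0],
    [0,0,0,0,0],
    [1,0,0,0,0],
    [1,0,0,0,0],
    [1,0,0,0,0],
    [1,0,0,0,0],
    [1,0,0,0,0],
    [1,0,0,0,0],
    [1,0,0,0,0]
  ]
}}

```text
clock: 9.65
position: [0.4402, 0.1896, 0.0201]
ee_rot: [2.081, 2.354, 0.001]
force: [-1.0, 0.5, 5.3]
width: 0.585
gripper_force: 20.0
```

{"fn": "drive_tool", "kwargs": {
  "steps": [
    [1,0,0,0,0],
    [1,0,0,0,0]
  ]
}}

```text
clock: 9.82
position: [0.4402, 0.1896, 0.0201]
ee_rot: [-2.081, -2.354, -0.001]
force: [-1.1, -0.4, 6.1]
width: 0.583
gripper_force: 20.0
```

{"fn": "drive_tool", "kwargs": {
  "steps": [
    [1,0,0,20,0],
    [1,0,0,30,0],
    [1,0,0,40,0],
    [1,0,0,40,0],
    [1,29.5,9.5,20,0],
    [1,29.5,9.5,0,0],
    [1,29.5,9.5,0,0],
    [1,29.5,9.5,0,0],
    [1,29.5,9.5,0,0],
    [1,28.5,9.5,0,0],
    [1,0,0,0,0],
    [1,0,0,-25,0],
    [1,0,0,-25,0],
    [1,0,0,-10,0],
    [1,0,0,-4,0],
    [1,0,0,0,0],
    [1,0,0,0,0]
  ]
}}

```text
clock: 11.23
position: [0.6161, 0.2464, 0.1063]
ee_rot: [2.081, 2.353, 0.0]
force: [0.7, -0.3, -1.3]
width: 0.582
gripper_force: 20.0
```

{"fn": "drive_tool", "kwargs": {
  "steps": [
    [1,0,0,-1,0],
    [1,0,0,0,0],
    [0,0,0,0,0],
    [0,0,0,0,0],
    [0,0,0,0,0],
    [0,0,0,0,0],
    [0,0,0,0,0],
    [0,0,0,0,0],
    [0,0,0,0,0],
    [0,0,0,0,0],
    [0,0,0,30,0],
    [0,0,0,30,0],
    [0,0,0,30,0],
    [0,0,0,0,0],
    [0,0,0,0,0]
  ]
}}

```text
clock: 12.48
position: [0.6172, 0.2466, 0.1968]
ee_rot: [2.08, 2.353, 0.006]
force: [-0.1, 0.1, 0.4]
width: 0.998
gripper_force: 0.0
```

```bash
python3 - <<'E'
from h import *
o=observe(); print(o['clock'],o['position'],o['force'],o['width'])
snap('scene','s5')
a=cv2.imread('pics/s5.png')[90:290,240:480]
cv2.imwrite('pics/s5c.png',cv2.resize(a,None,fx=3,fy=3))
E
```

```text
12.4833 [0.61718401 0.24664077 0.19679149] [-0.14985245  0.05334272  0.3689096 ] 0.9978322181238546
```

View pics/s5c.png

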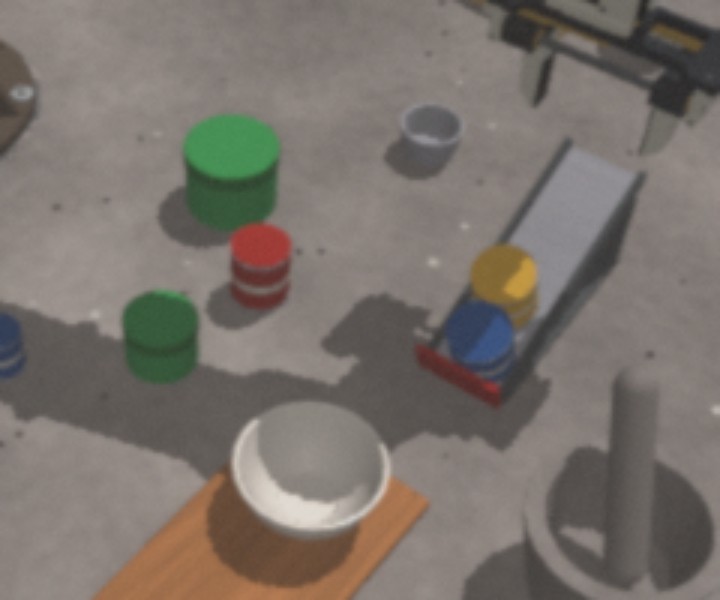

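{"fn": "drive_tool", "kwargs": {
  "steps": [
    [0,-19,-30,0,-0.01],
    [0,-19,-30,0,-0.01],
    [0,-19,-30,0,-0.01],
    [0,-19,-30,0,-0.005],
    [0,-19,-30,0,0],
    [0,-19,-30,0,0],
    [0,-19,-30,0,0],
    [0,-20,-30,0,0],
    [0,-20,-30,-10,0],
    [0,-20,-30.5,-20,0],
    [0,0,0,-30,0],
    [0,0,0,-30,0],
    [0,0,0,-30,0],
    [0,0,0,-30,0],
    [0,0,0,-20,0],
    [0,0,0,-12,0],
    [0,0,0,0,0],
    [1,0,0,0,0],
    [1,0,0,0,0],
    [1,0,0,0,0]
  ]
}}

```text
clock: 14.2
position: [0.4234, -0.0541, 0.0134]
ee_rot: [2.121, 2.316, 0.001]
force: [0.0, 0.4, -0.1]
width: 0.833
gripper_force: 0.0
```

{"fn": "drive_tool", "kwargs": {
  "steps": [
    [1,0,0,0,0],
    [1,0,0,0,0],
    [1,0,0,0,0]
  ]
}}

```text
clock: 14.45
position: [0.4235, -0.0539, 0.0134]
ee_rot: [2.121, 2.317, 0.002]
force: [-1.7, 0.3, 7.8]
width: 0.694
gripper_force: 20.0
```

```bash
python3 - <<'E'
from h import *
from scipy.optimize import fsolve
o=observe(); print(o['clock'],o['position'],o['force'],o['width'],o['gripper_force'],cv2.Rodrigues(o['ee_rot'])[0][:,1])
# lane check: leaning top centre expected for tins at y -.101,z .052 and -.051,.072
q=(.6198,.212,.1207)
for n,u,v,y,z in(('b',400.5,201.5,-.101,.052),('y',408.2,181,-.051,.072)):
    zt=z+.03*np.cos(.384); yt=y-.03*np.sin(.384); p=atz('s5',u,v,zt)-[q[0],q[1],0]; c,s=np.cos(q[2]),np.sin(q[2])
    print(n,'lane x',c*p[0]+s*p[1],'dy',-s*p[0]+c*p[1]-yt)
E
```

```text
14.45 [ 0.42352129 -0.05392356  0.01338721] [-1.66670042  0.31167278  7.79325787] 0.6935760579082212 20.002685487270355 [0.99610978 0.08810956 0.00141847]
b lane x 0.007981709071284829 dy -0.002972166271014251
y lane x -0.0044986998301319945 dy -0.00022074951484782335
```

{"fn": "drive_tool", "kwargs": {
  "steps": [
    [1,0,0,20,0],
    [1,0,0,30,0],
    [1,0,0,40,0],
    [1,0,0,40,0],
    [1,26,-21,0,0],
    [1,26,-21,0,0],
    [1,26,-21,0,0],
    [1,26,-21,0,0],
    [1,26,-21,0,0],
    [1,27,-21,0,0],
    [1,27,-22,0,0],
    [1,27,-22,0,0],
    [1,0,0,-20,0],
    [1,0,0,-20,0],
    [1,0,0,0,0],
    [1,0,0,0,0]
  ]
}}

```text
clock: 15.78
position: [0.6329, -0.2235, 0.1018]
ee_rot: [-2.12, -2.315, 0.002]
force: [-0.5, -0.4, -1.3]
width: 0.693
gripper_force: 20.0
```

```bash
python3 - <<'E'
from h import *
o=observe(); print(o['clock'],o['position'],o['force'],o['width'],cv2.Rodrigues(o['ee_rot'])[0][:,1])
snap('scene','s6');snap('top','t6')
a=cv2.imread('pics/s6.png')[200:390,200:400];b=cv2.imread('pics/t6.png')[90:200,300:490]
a=cv2.resize(a,(400,380)); b=cv2.resize(b,(380,220)); c=np.zeros((380,780,3),'u1'); c[:,:400]=a; c[:220,400:]=b
cv2.imwrite('pics/s6c.png',c)
E
```

```text
15.7833 [ 0.63291196 -0.22346891  0.10182127] [-0.4584795  -0.3803429  -1.34555575] 0.692996991949 [ 0.99612929  0.08785578 -0.00279245]
```

View pics/s6c.png

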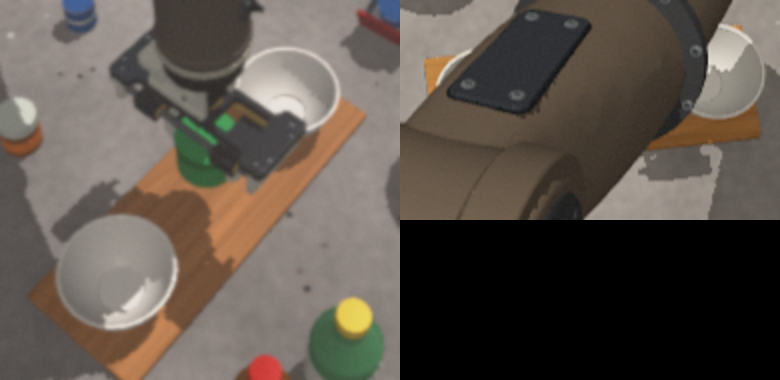

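{"fn": "drive_tool", "kwargs": {
  "steps": [
    [1,1,0,-25,0],
    [1,0,0,-25,0],
    [1,0,0,-15,0],
    [1,0,0,-8,0],
    [1,0,0,-3,0],
    [1,0,0,0,0],
    [1,0,0,0,0]
  ]
}}

```text
clock: 16.47
position: [0.6359, -0.2245, 0.0283]
ee_rot: [2.12, 2.316, 0.001]
force: [-0.1, -0.1, -0.9]
width: 0.695
gripper_force: 20.0
```

{"fn": "drive_tool", "kwargs": {
  "steps": [
    [1,-1,0,-2.5,0],
    [1,0,0,0,0],
    [1,0,0,0,0],
    [0,0,0,0,0],
    [0,0,0,0,0],
    [0,0,0,0,0],
    [0,0,0,0,0],
    [0,0,0,0,0],
    [0,0,0,0,0],
    [0,0,0,20,0],
    [0,0,0,30,0],
    [0,0,0,30,0],
    [0,0,0,40,0],
    [0,0,0,40,0],
    [0,0,0,0,0]
  ]
}}

```text
clock: 17.72
position: [0.6373, -0.2265, 0.1927]
ee_rot: [2.115, 2.308, 0.007]
force: [1.4, -0.4, 0.3]
width: 1.003
gripper_force: 0.0
```

{"fn": "drive_tool", "kwargs": {
  "steps": [
    [0,-30.5,-14,0,0],
    [0,-30,-14,0,0],
    [0,-30.5,-14,0,0],
    [0,-30,-14,0,0],
    [0,-30.5,-14,0,0],
    [0,-30.5,-13,-10,0],
    [0,-30.5,-13,-20,0],
    [0,0,0,-30,0],
    [0,0,0,-30,0],
    [0,0,0,-30,0],
    [0,0,0,-26,0],
    [0,0,0,-15,0],
    [0,0,0,-7.5,0],
    [0,0,0,0,0],
    [1,0,0,0,0],
    [1,0,0,0,0],
    [1,0,0,0,0],
    [1,0,0,0,0],
    [1,0,0,0,0],
    [1,0,0,0,0]
  ]
}}

```text
clock: 19.38
position: [0.4218, -0.3202, 0.0162]
ee_rot: [2.121, 2.317, 0.001]
force: [1.2, -0.1, 0.1]
width: 0.613
gripper_force: 0.0
```

{"fn": "drive_tool", "kwargs": {
  "steps": [
    [1,0,0,0,0],
    [1,0,0,0,0],
    [1,0,0,0,0],
    [1,0,0,0,0]
  ]
}}

```text
clock: 19.72
position: [0.4215, -0.3201, 0.0159]
ee_rot: [2.122, 2.317, 0.0]
force: [-0.7, 1.1, 3.8]
width: 0.498
gripper_force: 20.0
```

```bash
python3 - <<'E'
from h import *
o=observe(); print(o['clock'],o['position'],o['force'],o['width'],o['gripper_force'])
snap('scene','s7');snap('top','t7')
a=cv2.imread('pics/s7.png')[190:390,190:400];b=cv2.imread('pics/t7.png')[90:190,305:495]
a=cv2.resize(a,(420,400)); b=cv2.resize(b,(380,200)); c=np.zeros((400,800,3),'u1'); c[:,:420]=a; c[:200,420:]=b
cv2.imwrite('pics/s7c.png',c)
E
```

```text
19.7167 [ 0.42151206 -0.32012683  0.01587947] [-0.70619973  1.07073652  3.7524203 ] 0.49751940758300595 20.0004842877388
```

View pics/s7c.png

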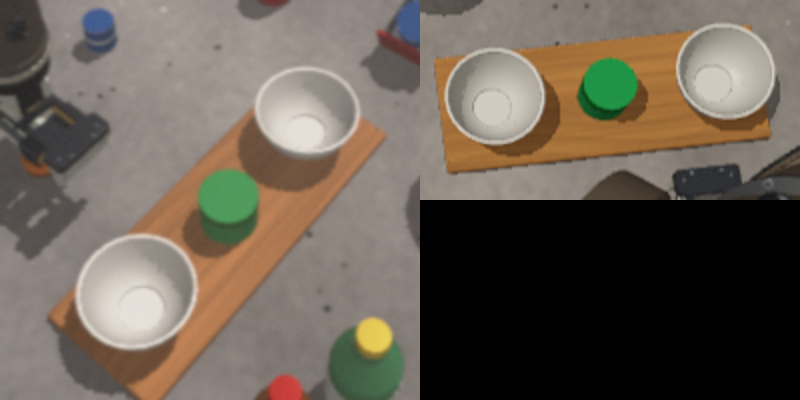

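```bash
python3 - <<'E'
from h import *
np.set_printoptions(precision=4,suppress=True)
print('tub',tri(('s7',303.75,286.75),('t7',400.2,132.2)),atz('s7',303.75,286.75,.062),atz('t7',400.2,132.2,.062))
for u,v in((342.3,138.3),(457.3,125.4)): print(atz('t7',u,v,.067))
E
```

```text
tub (array([ 0.6329, -0.2245,  0.0627]), np.float64(5.64994180932172e-05)) [ 0.6325 -0.2242  0.062 ] [ 0.6331 -0.2246  0.062 ]
[ 0.6194 -0.0843  0.067 ]
[ 0.6455 -0.3619  0.067 ]
```

{"fn": "drive_tool", "kwargs": {
  "steps": [
    [1,0,0,20,0],
    [1,0,0,30,0],
    [1,0,0,40,0],
    [1,0,0,40,0],
    [1,30,14,0,0],
    [1,30,14,0,0],
    [1,30,14,0,0],
    [1,30,14,0,0],
    [1,30,14,0,0],
    [1,31,13,0,0],
    [1,31,13,0,0],
    [1,0,0,0,0],
    [1,0,0,-25,0],
    [1,0,0,-20,0],
    [1,0,0,-15,0],
    [1,0,0,-4,0],
    [1,0,0,0,0],
    [1,0,0,0,0],
    [1,0,0,0,0]
  ]
}}

```text
clock: 21.4
position: [0.6341, -0.2246, 0.0829]
ee_rot: [2.121, 2.316, 0.001]
force: [-0.1, 0.1, -1.8]
width: 0.497
gripper_force: 20.0
```

{"fn": "drive_tool", "kwargs": {
  "steps": [
    [1,-1,0,-3,0],
    [1,0,0,-1,0],
    [1,0,0,0,0],
    [1,0,0,0,0]
  ]
}}

```text
clock: 21.73
position: [0.6326, -0.2241, 0.078]
ee_rot: [2.122, 2.317, 0.0]
force: [-0.6, 0.5, -0.7]
width: 0.497
gripper_force: 20.0
```

{"fn": "drive_tool", "kwargs": {
  "steps": [
    [0,0,0,0,0],
    [0,0,0,0,0],
    [0,0,0,0,0],
    [0,0,0,0,0],
    [0,0,0,0,0],
    [0,0,0,0,0],
    [0,0,0,0,0],
    [0,0,0,0,0],
    [0,0,0,0,0],
    [0,0,0,20,0],
    [0,0,0,30,0],
    [0,0,0,40,0],
    [0,-20,0,30,0],
    [0,-35,0,0,0],
    [0,-35,0,0,0],
    [0,-35,0,0,0],
    [0,-35,0,0,0],
    [0,-35,0,0,0],
    [0,0,0,0,0],
    [0,0,0,0,0]
  ]
}}

```text
clock: 23.4
position: [0.436, -0.2241, 0.1981]
ee_rot: [-2.124, -2.315, -0.003]
force: [1.1, 0.7, 0.1]
width: 0.999
gripper_force: 0.0
```

```bash
python3 - <<'E'
from h import *
o=observe(); print(o['clock'],o['position'],o['force'],o['width'])
snap('scene','s8');snap('top','t8')
a=cv2.imread('pics/s8.png')[120:390,200:440];b=cv2.imread('pics/t8.png')[90:190,305:495]
a=cv2.resize(a,None,fx=1.75,fy=1.75); b=cv2.resize(b,(380,200)); c=np.zeros((a.shape[0],800,3),'u1'); c[:,:a.shape[1]]=a; c[:200,420:]=b
cv2.imwrite('pics/s8c.png',c)
E
```

```text
23.4 [ 0.43597471 -0.22408733  0.19814803] [1.09130822 0.7170307  0.09956994] 0.9987740966684505
```

View pics/s8c.png

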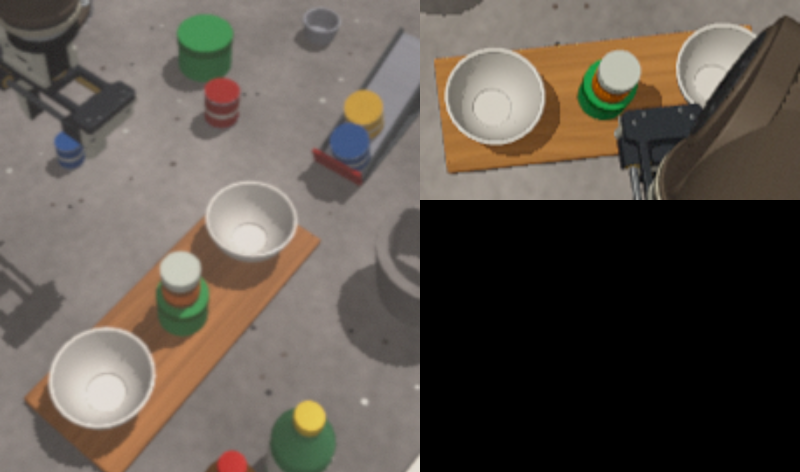

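The jar stands on the tub. I'll check its offset and then hand in.

```bash
python3 - <<'E'
from h import *
p,e=tri(('s8',303.2,272.4),('t8',404.75,125.25)); print(p,e)
if np.hypot(p[0]-.633,p[1]+.2245)<.008 and abs(p[2]-.117)<.008: print(arm.sign_off())
E
```

```text
[ 0.63128209 -0.2234202   0.11784267] 0.00042850940883632817
the job is handed in; nothing more can be done
None
```

I handed the job in at 23.4 s of the 96 s limit, but no verdict came back: blue rests at the stop with yellow behind it, the tub is within 2 mm of the board's middle with the jar about 2 mm off its axis, and the bowls and red tin stand where they were.

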